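Knock the stuck charging case out of its silicone cover

ROBOT

A 7-joint arm with a two-finger parallel gripper is mounted at the origin on the work surface. World frame = base frame: x ahead of the robot, y to its left, z up, the work surface at z = 0. Lengths are in m, angles in rad, forces in N, time in s.
With the tool pointing down it reaches from about 0.425 to 0.825 m from the base axis. Payload 3.6 kg.
Tool frame: the origin (TCP) lies where the fingers leave the gripper's body, on its centre line; the fingertips stand 73 mm ahead of it and the grasp point (between the pads) lies 54 mm ahead of it; x points along the fingers, y is the direction in which the jaws open and shut, and the axes are right-handed (so a half turn about x gives the same grasp; the last joint's range is limited). The gripper opens to 85 mm and grips with 20 to 120 N. Pads are 22 mm wide; open, the fingers measure 114 mm over their backs; the gripper's body (76 mm by 85 mm) begins 54 mm behind the grasp point. The pads swing forward as they close: fully open they stand 13 mm farther back than shut.
Start: joints at [-1.131, 0.615, -0.013, 1.423, 0.008, 1.103, -0.04], TCP at [0.292, 0.581, 0.304] pointing down, gripper open.
Joint ranges: [-3.12, 3.12], [-0.3, 2.06], [-1.34, 1.32], [0.26, 2.42], [-1.36, 4.5], [0.01, 1.98], [-2.84, 2.84]. Speed limits (rad/s): [2.79, 2.79, 3.14, 3.14, 3.14, 3.14, 3.14].

INTERFACE

Orientations are given as a unit quaternion [x, y, z, w].
In Python, from station import arm, snapshot, camera_info, ticket gives the robot as it stands. Calls block until the motion is done:
- arm.movep(position, orientation): joint-space move of the TCP to a pose.
- arm.line_to(position, velocity=0.15, ori=None): straight line of the TCP; ori=None keeps the orientation; velocity is the mean speed in m/s.
- arm.move_j(angles): joint-space move.
- arm.move_gripper(opening, effort=None): opening from 0.0 (shut) to 1.0 (fully open); effort is the grip in N (None keeps the last); returns when the fingers have stopped.
- arm.pause(seconds).
- arm.ik(position, orientation): joint angles nearest the present ones, or None.
- snapshot(name): name is "scene" or "top" or "wrist"; returns the picture (480x640x3 uint8, blue, green, red); there is no depth.
- camera_info(name): a dict with "fx", "fy", "cx", "cy" (pixels), "R" (3x3) and "t" (3): a world point X has camera coordinates R X + t; the wrist camera has in their place "T_tool_cam" (4x4, takes a point from camera to tool coordinates, whose origin is the TCP and whose axes are the tool frame's). Camera axes: x right, y down, z forward; pixel columns grow to the right and rows downward; lengths in m; the calibration is good to about 2 mm. A picture is of the moment at which its call begins: read the wrist's pose just before it. camera_info takes no time and is no camera call.
A pose or a line that the arm cannot do raises arm.MotionError and nothing moves.
- ticket.finish_job(): hands the job in, once; it reports no verdict.
Readings, each from a call of its own:
- arm.read_time(): time.
- arm.read_joint_positions(): joint angles.
- arm.read_dq(): joint speeds.
- arm.read_effort(): joint torques, N m.
- arm.read_tool_pos(): TCP position.
- arm.read_eef_rot(): TCP orientation.
- arm.read_ft_force(): force on the tool from outside, world axes, zero at the start.
- arm.read_wrist_torque(): the same for the moment, N m.
- arm.read_opening(): opening from 0.0 (shut) to 1.0 (fully open).
Only numpy, scipy, OpenCV 4.12 (cv2) and the standard library are available. Lean on these libraries where they do the work, as an engineer would, in place of code of your own. Each camera call takes 0.05 s, during which the arm holds its last target.

TASK

First pull the clear tray all the way out from under its riser. The hard earbud charging case is stuck inside the orange silicone cover that lies on its side: stand the cover mouth-down on the floor of the tray with the case still in it, and tap the push pad on its base until the charging case drops out onto the tray. Lift the empty cover off, leaving the charging case in the pulled-out tray, and stand the cover mouth-down in the middle of the cork mat that matches its outline (the rectangular one, not the round one), leaving everything else where it is.

Things in the scene. Friction and masses are not known exactly. Their poses are not given: they have to be found in the camera images.
- tray (a joint): how far the clear acrylic tray is pulled out towards the robot (m): 0 fully in, 0.12 fully out, against a stop. It slides with about 1.2 N of friction, along the -x axis of tray_floor, and stays where it is left.
- tray_floor (a point): centre of the tray's inner floor (9 mm above the table), moves with the tray. Tray: 150 x 180 mm outside (its x, y), walls 4 mm thick, 26 mm high above the floor. Its -x axis points out, towards the robot, z up. Fully out, the riser's front edge is 60 mm from here on the +x side; the riser is a fixed board on legs, 230 mm wide, top 85 mm above the table, with ornaments on it.
- tray_grip (a point): on the upright clear grip fin in the middle of the tray's front wall: 12 mm thick (tray y), 38 mm long in front of the wall (tray x), its top 51 mm above the table, solid down to 5 mm. This point lies on the fin, 21 mm in front of the wall's outer face and 14 mm below the fin's top. Axes as the tray's.
- sleeve_center (a point): centre of the orange silicone cover, a stiff oblong sleeve 84 mm long (its x), 54 wide (y), 46 thick (z), about 90 g. x points out of the open mouth; mouth rim and base are each 42 mm away. It starts lying on its broad side, z up, mouth to the left, somewhat towards the robot, this point 23 mm above the table. Two sprung lips inside hold the charging case, even when turned over without jolts. Mouth-down it stands 84 mm high, plus the pad.
- sleeve_mouth (a point): centre of the cover's open mouth, in the plane of its rim; axes as sleeve_center
- pad_top (a point): centre of the outer face of the round push pad (27 mm diameter) amid the cover's base: it stands 12 mm proud and can be pressed in 12 mm, along the cover's +x; it springs back. Pressed fully in (at least 11 mm, 2 to 6 N) it pushes the charging case past the lips; the case then falls by itself, 16 mm, onto whatever the cover's rim stands on.
- earcase: hard white charging case, 60 x 42 x 34 mm (its x, y, z), about 60 g, origin at its centre, a waist near its rear (-x) end. It starts stuck in the cover, its x along the cover's x, its centre 4 mm from the cover's towards the base. Once loose it stands on its +x end, 60 mm high, inside the cover until that is lifted straight up by 70 mm or more.
- mat_rect: rectangular cork mat, fixed, 90 x 80 x 4 mm (its x, y, z), origin at the centre of its underside
- mat_round: round cork mat, fixed, 92 mm diameter, 4 mm thick, origin at the centre of its underside
- elephant: white ceramic elephant figurine, about 110 mm long and 83 mm high, stands on the riser; origin at the centre of its underside; leave it alone
- jar: small frosted glass jar with cork stopper, 54 mm wide, 75 mm high, stands on the riser; origin at the centre of its underside; leave it alone
- glasses_case: dark brown spectacles case, 160 x 60 x 40 mm (its x, y, z); origin at the centre of its underside; leave it alone
- wallet: dark brown wallet, 110 x 85 x 14 mm (its x, y, z); origin at the centre of its underside; leave it alone
- mug: blue-glazed mug, 80 mm wide, 90 mm high; origin at the centre of its underside; leave it alone
- bowl: wooden bowl, 130 mm wide, 50 mm high; origin at the centre of its underside; leave it alone
- tin: round aluminium tin, 73 mm wide, 50 mm high; origin at the centre of its underside; leave it alone
Not all that is in view belongs to the job. What is shaped like the mat_rect but blue is not meant. Of the things shaped like the part that bears sleeve_center, the orange one is meant.

How it is judged:
By the outcome, as a careful person would: the job done as asked, in the order asked, and still so for the second after the job is handed in, with the robot touching nothing.
It also fails if it takes over 72 s, if anything falls off the work surface, if the arm or the gripper's body presses on something with over 40 N, if the wrist force passes 120 N, or if a joint passes its speed limit or range.

## Working session

There is one attempt and no reset: what is moved stays moved. The work goes in short steps, each a Python script; the robot and the scene stay as the last script left them, time stands still between calls to the robot, and variables do not carry over. Pictures are saved under pics/ and viewed, and the job is handed in when it is done.

```bash
mkdir -p pics; ls; python3 - <<'E'
from station import arm,snapshot,camera_info
import cv2
for n in ("scene","top","wrist"):
    cv2.imwrite(f"pics/{n}0.png",snapshot(n)); print(n,camera_info(n))
print(arm.read_time(),arm.read_tool_pos(),arm.read_eef_rot())
E
```

```text
pics
scene {'fx': 461.77080946789016, 'fy': 461.77080946789016, 'cx': 311.44598606114545, 'cy': 245.63984399591288, 'R': array([[-0.05395938,  0.99849659,  0.00964067],
       [ 0.6730911 ,  0.04350249, -0.73827902],
       [-0.73758848, -0.03334803, -0.67442653]]), 't': array([ 0.00830557, -0.29487307,  1.55938059])}
top {'fx': 514.15884910496, 'fy': 514.15884910496, 'cx': 316.434280239977, 'cy': 228.1576650824923, 'R': array([[ 0.00669639, -0.99979748,  0.01897759],
       [-0.99290857, -0.00890044, -0.11854685],
       [ 0.11869176, -0.01804918, -0.99276709]]), 't': array([-0.00225329,  0.53932506,  1.32800768])}
wrist {'fx': 373.79683853987785, 'fy': 373.79683853987785, 'cx': 324.55660716732064, 'cy': 243.55070800443713, 'T_tool_cam': array([[-5.70209791e-04, -2.97305345e-01,  9.54782282e-01,
        -7.06880568e-02],
       [ 9.99999790e-01,  1.23169199e-04,  6.35567442e-04,
         5.77249685e-04],
       [-3.06557366e-04,  9.54782445e-01,  2.97305212e-01,
        -7.61476514e-02],
       [ 0.00000000e+00,  0.00000000e+00,  0.00000000e+00,
         1.00000000e+00]])}
0.15 [0.29172014 0.58035875 0.30299514] [ 0.1624782   0.6881736  -0.16387649  0.68786803]
```

View pics/top0.png

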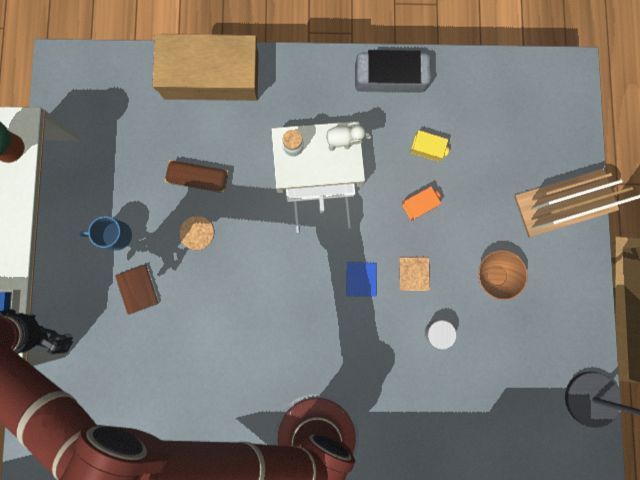

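View pics/scene0.png

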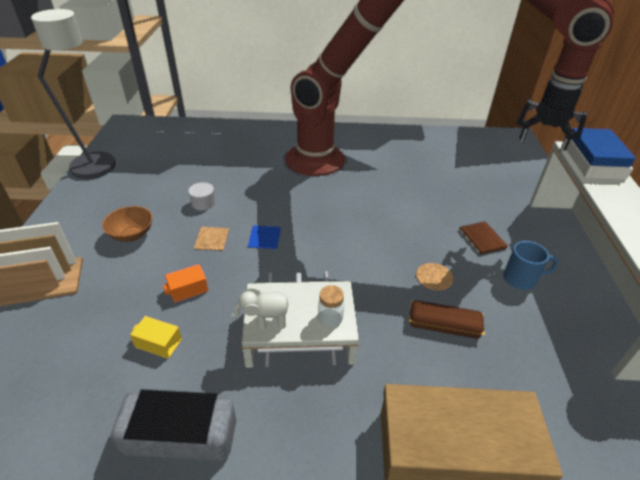

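```bash
cat > h.py <<'E'
import numpy as np,cv2
from scipy.spatial.transform import Rotation as Ro
from station import arm,snapshot,camera_info,ticket
def cam(name,pos=None,q=None):
    c=camera_info(name)
    K=np.array([[c['fx'],0,c['cx']],[0,c['fy'],c['cy']],[0,0,1]])
    if name!='wrist': return K,np.array(c['R']),np.array(c['t'])
    T=np.eye(4);T[:3,:3]=Ro.from_quat(q).as_matrix();T[:3,3]=pos
    W=np.linalg.inv(T@np.array(c['T_tool_cam']))
    return K,W[:3,:3],W[:3,3]
def proj(C,X):
    K,R,t=C; p=(np.atleast_2d(X)@R.T+t)@K.T; return p[:,:2]/p[:,2:]
def ray(C,uv,z):
    K,R,t=C; o=-R.T@t; d=np.atleast_2d(np.c_[np.atleast_2d(uv),np.ones(len(np.atleast_2d(uv)))])@np.linalg.inv(K).T@R
    return o+d*((z-o[2])/d[:,2:])
def down(psi):
    # tool x down, tool y (jaw) at angle psi in the xy plane
    x=np.array([0,0,-1.]);y=np.array([np.cos(psi),np.sin(psi),0]);return Ro.from_matrix(np.c_[x,y,np.cross(x,y)]).as_quat()
def wristshot(fn):
    p=np.array(arm.read_tool_pos());q=np.array(arm.read_eef_rot())
    im=snapshot('wrist');cv2.imwrite(fn,im);np.savez(fn+'.npz',p=p,q=q);return im,cam('wrist',p,q)
E
python3 - <<'E'
from h import *
im=cv2.imread('pics/top0.png');C=cam('top')
o=np.vstack([cv2.resize(im[110:260,230:390],(800,750),interpolation=cv2.INTER_CUBIC)[:590]])
cv2.imwrite('pics/ct.png',o)
hsv=cv2.cvtColor(im,cv2.COLOR_BGR2HSV)
def blob(lo,hi,box,z,nm):
    m=cv2.inRange(hsv,np.array(lo),np.array(hi));k=np.zeros_like(m);x0,y0,x1,y1=box;k[y0:y1,x0:x1]=m[y0:y1,x0:x1]
    cs=max(cv2.findContours(k,0,1)[0],key=cv2.contourArea)
    r=cv2.minAreaRect(cs);b=cv2.boxPoints(r);w=ray(C,b,z);print(nm,r,'\n',w.round(4),w.mean(0).round(4))
blob((3,150,80),(14,255,255),(395,180,450,225),.046,'orange')
blob((5,60,80),(25,255,255),(395,250,435,296),.004,'rect')
blob((5,60,80),(25,255,255),(175,210,220,255),.004,'round')
E
```

```text
orange ((421.9906005859375, 202.2830047607422), (20.29987335205078, 37.78302001953125), 60.945396423339844) 
 [[ 0.6077 -0.2196  0.046 ]
 [ 0.658  -0.3083  0.046 ]
 [ 0.6105 -0.3335  0.046 ]
 [ 0.5606 -0.245   0.046 ]] [ 0.6092 -0.2766  0.046 ]
rect ((414.0, 273.5), (33.0, 30.0), 90.0) 
 [[ 0.4665 -0.2213  0.004 ]
 [ 0.4672 -0.3023  0.004 ]
 [ 0.3789 -0.3006  0.004 ]
 [ 0.3784 -0.2202  0.004 ]] [ 0.4227 -0.2611  0.004 ]
round ((196.5, 232.5), (33.0, 33.0), 90.0) 
 [[0.5724 0.3693 0.004 ]
 [0.5732 0.2807 0.004 ]
 [0.484  0.278  0.004 ]
 [0.4833 0.3659 0.004 ]] [0.5282 0.3235 0.004 ]
```

View pics/ct.png

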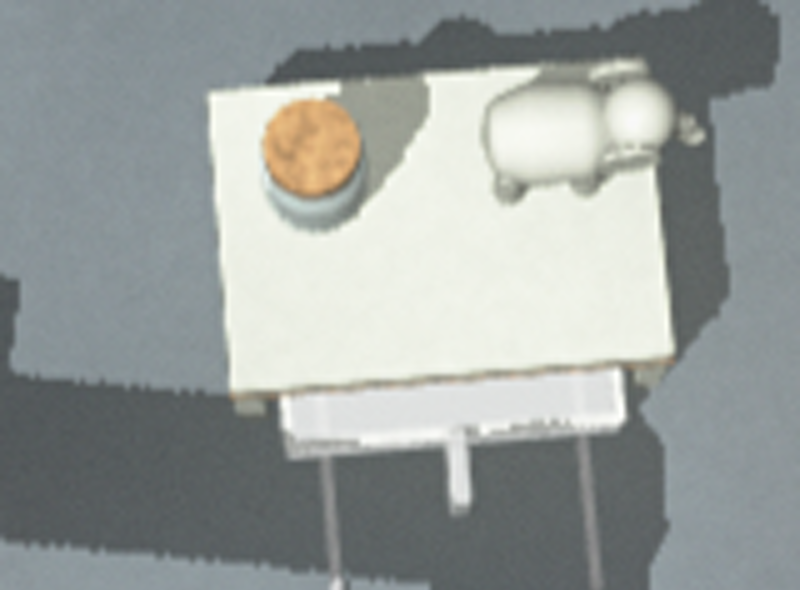

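```bash
python3 - <<'E'
from h import *
C=cam('top')
f=lambda a,z:ray(C,np.array(a,float)/5+[230,110],z).round(4)
e=f([[232,393],[672,362],[210,95],[655,65]],.085);print(e, np.degrees(np.arctan2(*(e[0]-e[1])[[1,0]])),np.degrees(np.arctan2(*(e[2]-e[3])[[1,0]])))
g=f([[458,432],[460,508]],.051);print(g)
yaw=np.arctan2(*(e[0]-e[1])[[1,0]])-np.pi/2
R0=Ro.from_quat(arm.read_eef_rot()).as_matrix();print(R0.round(2))
ex=np.array([np.cos(yaw),np.sin(yaw)]);print('yaw',yaw)
G=g[1,:2]+ex*.017;print(G)
for psi in (yaw+np.pi/2,yaw-np.pi/2):
  for z in (.30,.091): print(psi,z,arm.ik([*G,z],down(psi)))
E
```

```text
[[ 0.6341  0.1062  0.085 ]
 [ 0.6527 -0.1197  0.085 ]
 [ 0.7913  0.1201  0.085 ]
 [ 0.8104 -0.1115  0.085 ]] 94.70696309681392 94.71450119931548
[[ 0.6212 -0.0107  0.051 ]
 [ 0.5809 -0.012   0.051 ]]
[[-0.    0.45  0.89]
 [-0.    0.89 -0.45]
 [-1.   -0.    0.  ]]
yaw 0.08215200380927157
[ 0.59784267 -0.01060499]
1.6529483306041681 0.3 [-0.01540062  0.53552484 -0.00547955  1.58799382  0.00328534  1.018083
  1.63111048]
1.6529483306041681 0.091 [ 0.06215135  0.8072225  -0.1326015   1.76331789  0.17450607  0.58246657
  1.47694491]
-1.488644322985625 0.3 [-0.43491261  0.61989113  0.70815933  1.60198983 -0.44137729  1.08554022
 -1.09793687]
-1.488644322985625 0.091 [-0.35783744  0.88351813  0.57830925  1.77747975 -0.71349882  0.70177083
 -0.86972674]
```

```bash
python3 - <<'E'
from h import *
yaw=.082
arm.movep([.55,-.012,.24],down(yaw+np.pi/2))
im,C=wristshot('pics/w1.png'); print(arm.read_time(),arm.read_tool_pos())
G=np.array([.5978,-.0106]);ex=np.array([np.cos(yaw),np.sin(yaw)])
print(proj(C,np.array([[*(G-.017*ex),.051],[*(G+.021*ex),.051]])))
E
```

```text
2.5167 [ 0.55019906 -0.01071853  0.24006708]
[[318.25260284 275.7056467 ]
 [318.39090603 321.05463588]]
```

View pics/w1.png

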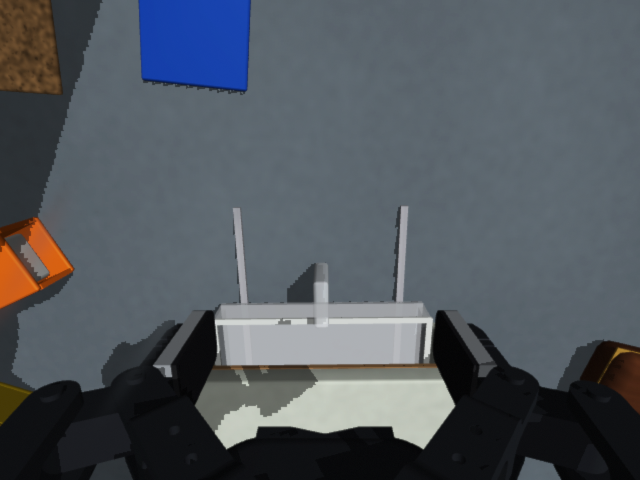

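```bash
python3 - <<'E'
from h import *
d=np.load('pics/w1.png.npz');C=cam('wrist',d['p'],d['q'])
print(ray(C,[[321,264],[321.5,326]],.051),ray(C,[[217,320],[432,319],[217,324],[432,324]],.035))
im=cv2.imread('pics/w1.png')
cv2.imwrite('pics/w1c.png',cv2.resize(im[190:390,200:450],(800,640),interpolation=cv2.INTER_CUBIC)[:600])
E
```

```text
[[ 0.57138318 -0.01070289  0.051     ]
 [ 0.62284439 -0.00611465  0.051     ]] [[ 0.63360687 -0.09185376  0.035     ]
 [ 0.61790773  0.08486845  0.035     ]
 [ 0.63732723 -0.09185871  0.035     ]
 [ 0.62249218  0.08565397  0.035     ]]
```

View pics/w1c.png

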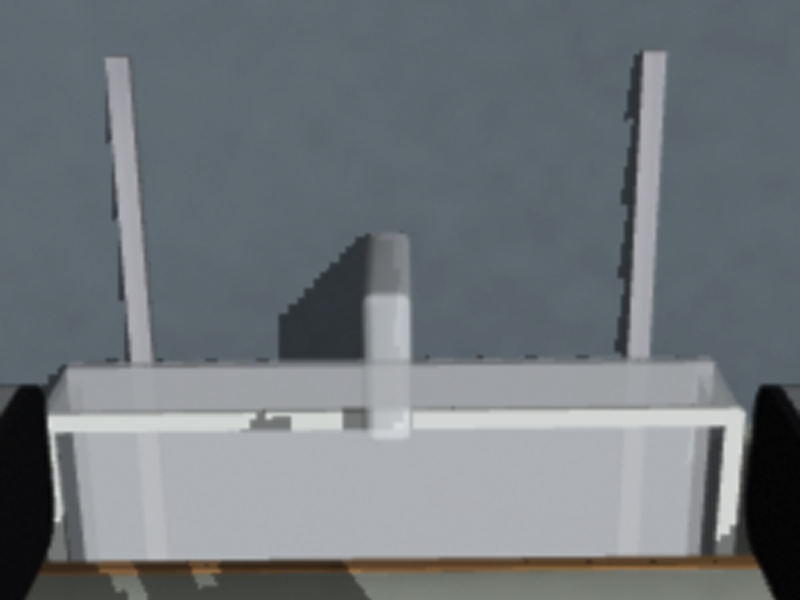

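```bash
python3 - <<'E'
from h import *
d=np.load('pics/w1.png.npz');C=cam('wrist',d['p'],d['q'])
g=ray(C,[[320.9,281.6],[321.8,326.9]],.051);print(g,np.linalg.norm(g[1]-g[0]))
f=lambda a:np.array(a,float)/3.2+[200,190]
w=ray(C,f([[48,414],[744,407]]),.035);print(w, np.arctan2(*(w[1]-w[0])[[1,0]])-np.pi/2,w.mean(0),np.linalg.norm(w[1]-w[0]))
E
```

```text
[[ 0.58544707 -0.00963159  0.051     ]
 [ 0.62361452 -0.00581602  0.051     ]] 0.03835769893171333
[[ 0.6331653  -0.09349592  0.035     ]
 [ 0.61622162  0.08499613  0.035     ]] 0.09464323585253487 [ 0.62469346 -0.00424989  0.035     ] 0.17929444967253413
```

```bash
python3 - <<'E'
from h import *
yaw=.089;ex=np.array([np.cos(yaw),np.sin(yaw)]);q=down(yaw+np.pi/2)
G=np.array([.603,-.007])-.006*ex
arm.move_gripper(.5)
arm.line_to([*G,.095],.2,q)
print(arm.read_ft_force())
arm.move_gripper(0,40);print('op',arm.read_opening())
P=np.array(arm.read_tool_pos())
def go(d,v): arm.line_to([*(P[:2]-d*ex),P[2]],v);print(d,(np.array(arm.read_tool_pos())-P).round(4),arm.read_ft_force().round(1) if hasattr(arm.read_ft_force(),'round') else arm.read_ft_force())
go(.112,.12)
for d in (.116,.119,.121,.123):
    go(d,.05)
    if np.linalg.norm(np.array(arm.read_ft_force())[:2])>12: break
print(arm.read_time())
E
```

```text
[ 0.48780427 -0.22652359 -0.51291116]
op 0.13475919727190713
0.112 [-0.1111 -0.0106  0.    ] [ 1.3 -4.9 -1.1]
0.116 [-0.1116 -0.0107  0.    ] [ 7.7 -4.  -7.4]
0.119 [-1.12e-01 -1.07e-02  1.00e-04] [ 11.7  -5.  -12.8]
5.875
```

```bash
python3 - <<'E'
from h import *
yaw=.089;ex=np.array([np.cos(yaw),np.sin(yaw)])
P=np.array(arm.read_tool_pos());
arm.line_to([*(P[:2]-.012*ex),P[2]],.05)
print((np.array(arm.read_tool_pos())-P).round(4),np.array(arm.read_ft_force()).round(1))
arm.line_to(list(P),.05)
arm.move_gripper(.45)
P=np.array(arm.read_tool_pos())
arm.line_to([P[0],P[1],.30],.3)
im,C=wristshot('pics/w2.png')
cv2.imwrite('pics/top1.png',snapshot('top'))
print(arm.read_time(),arm.read_tool_pos())
E
```

```text
[-0.001  -0.0001  0.0003] [ 17.6  -2.5 -20. ]
7.825 [ 0.4837191  -0.01938701  0.29797385]
```

View pics/w2.png

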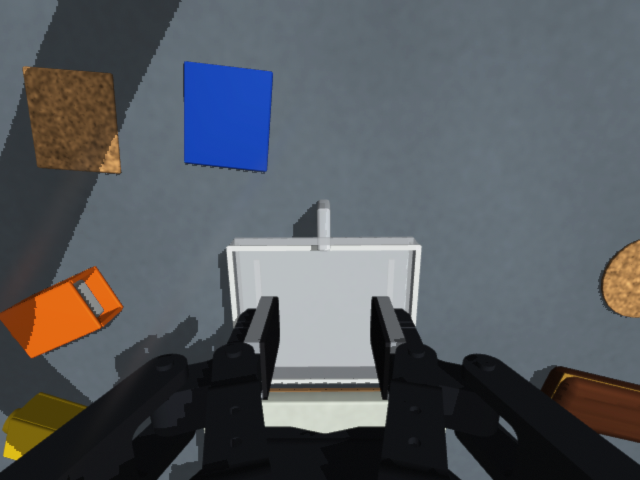

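View pics/top1.png

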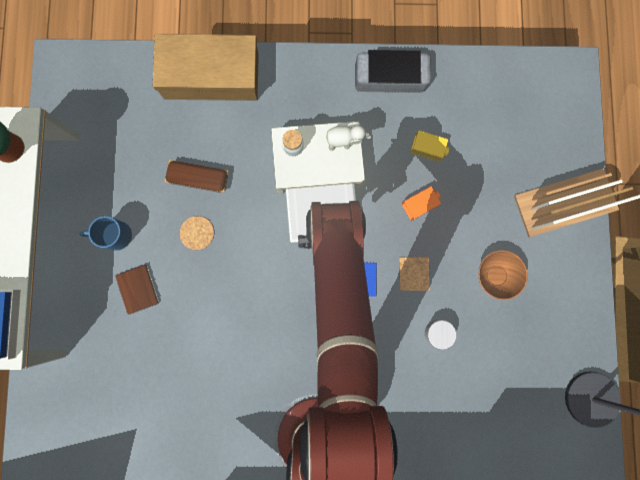

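```bash
python3 - <<'E'
from h import *
d=np.load('pics/w2.png.npz');C=cam('wrist',d['p'],d['q'])
im=cv2.imread('pics/w2.png')
cv2.imwrite('pics/w2c.png',cv2.resize(im[185:435,210:440],None,fx=2.4,fy=2.4,interpolation=cv2.INTER_CUBIC)[:600])
cv2.imwrite('pics/w2d.png',cv2.resize(im[250:380,0:140],None,fx=4,fy=4,interpolation=cv2.INTER_CUBIC)[:600])
w=ray(C,[[228,246],[420,244.5]],.035);r=ray(C,[[265,391],[385,389]],.085);print(w,r)
yaw=.089;ex=np.array([np.cos(yaw),np.sin(yaw),0]);print(w@ex,r@ex,np.arctan2(*(w[1]-w[0])[[1,0]])-np.pi/2)
m=ray(C,[[25,67],[112,73],[120,173],[37,165]],.004);print(m,m.mean(0))
E
```

```text
[[ 0.52189978 -0.10609659  0.035     ]
 [ 0.50439429  0.07328228  0.035     ]] [[ 0.64040446 -0.05877555  0.085     ]
 [ 0.62861928  0.04945967  0.085     ]]
[0.51040402 0.50891147] [0.63264569 0.63052738] 0.09728138970770228
[[ 0.38040249 -0.29633256  0.004     ]
 [ 0.37842843 -0.21936448  0.004     ]
 [ 0.46743988 -0.21856183  0.004     ]
 [ 0.46686659 -0.29742205  0.004     ]] [ 0.42328435 -0.25792023  0.004     ]
```

View pics/w2c.png

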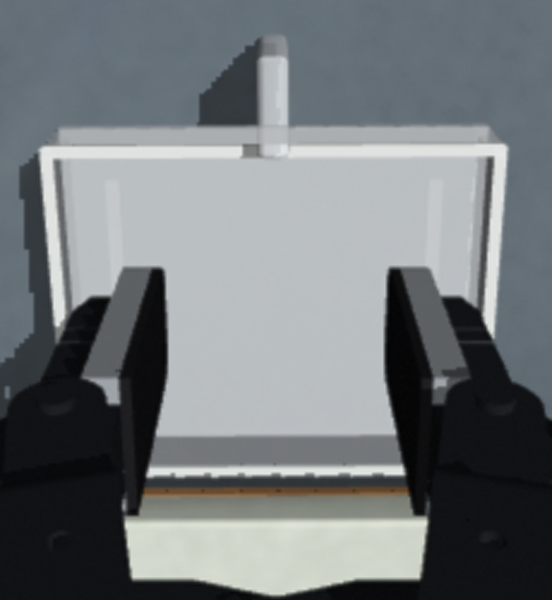

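View pics/w2d.png

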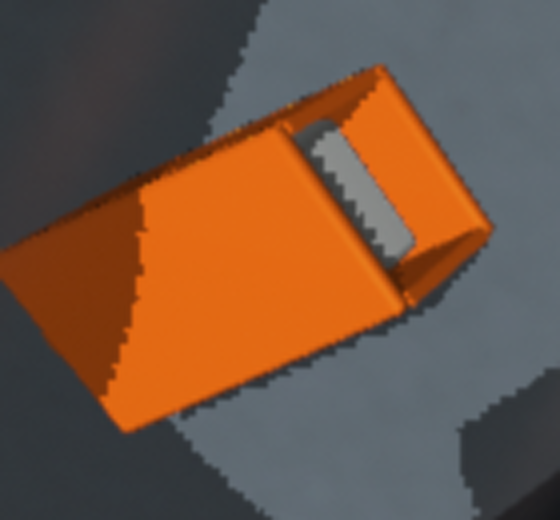

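```bash
python3 - <<'E'
from h import *
yaw=.092;ex=np.array([np.cos(yaw),np.sin(yaw),0])
d=np.load('pics/w1.png.npz');C=cam('wrist',d['p'],d['q'])
f=lambda a:np.array(a,float)/3.2+[200,190]
for z in (.085,.075): print('w1 riser',z,ray(C,f([[40,572],[760,565]]),z)@ex,ray(C,f([[40,563],[760,558]]),z)@ex)
d=np.load('pics/w2.png.npz');C=cam('wrist',d['p'],d['q'])
f=lambda a:np.array(a,float)/2.4+[210,185]
for z in (.085,.075): print('w2 riser',z,ray(C,f([[140,496],[410,494]]),z)@ex,ray(C,f([[140,489],[410,487]]),z)@ex)
r=ray(C,f([[160,478],[400,475],[160,466],[400,463]]),.035)
fr=ray(C,f([[40,146],[506,144]]),.035)
print('rear',r@ex,'front',fr@ex)
im=cv2.imread('pics/top1.png')
cv2.imwrite('pics/t1c.png',cv2.resize(im[110:260,260:380],None,fx=4,fy=4,interpolation=cv2.INTER_CUBIC))
im=snapshot('scene')
cv2.imwrite('pics/s1c.png',cv2.resize(im[240:380,220:380],None,fx=4,fy=4,interpolation=cv2.INTER_CUBIC))
E
```

```text
w1 riser 0.085 [0.63350011 0.63309916] [0.63118409 0.63129942]
w1 riser 0.075 [0.64069704 0.64027833] [0.63827843 0.63839886]
w2 riser 0.085 [0.63302836 0.63247249] [0.62987781 0.62932482]
w2 riser 0.075 [0.64105672 0.64048134] [0.63779555 0.63722313]
rear [0.6637169  0.66250505 0.65746812 0.65626721] front [0.50977782 0.50948767]
```

View pics/s1c.png

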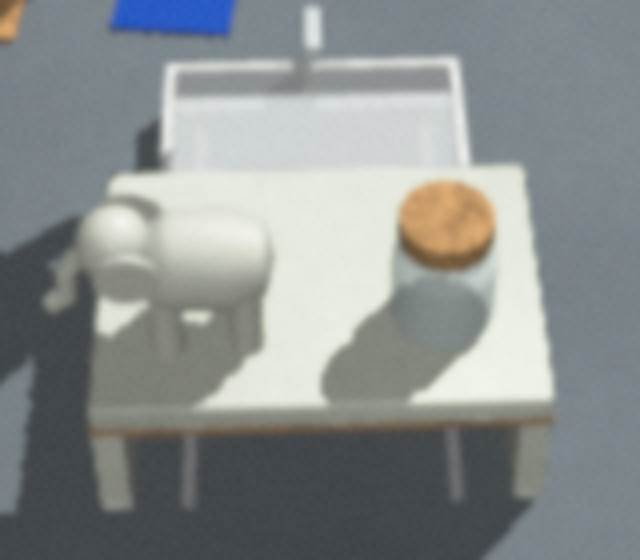

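View pics/t1c.png

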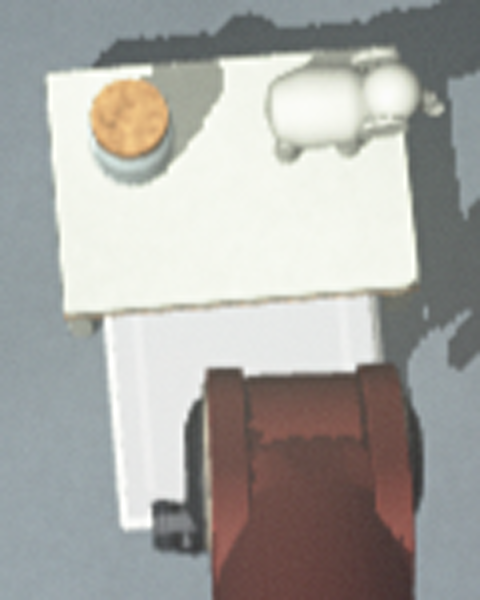

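```bash
cat >> h.py <<'E'
def toolq(a,y):
    a=np.array(a,float);y=np.array(y,float);return Ro.from_matrix(np.c_[a,y,np.cross(a,y)]).as_quat()
TC=np.array([.5877,-.0087]);YAW=.091
E
python3 - <<'E'
from h import *
d=np.load('pics/w2.png.npz');C=cam('wrist',d['p'],d['q'])
f=lambda a:np.array(a,float)/4+[0,250]
c=ray(C,f([[0,252],[125,432],[405,305],[281,128]]),.046);print('cover top b1 b2 m2 m1\n',c)
print('len',np.linalg.norm(c[0]-c[3]),np.linalg.norm(c[1]-c[2]),'wid',np.linalg.norm(c[0]-c[1]),np.linalg.norm(c[2]-c[3]))
l=ray(C,f([[490,230],[381,66]]),.0);print('bottom mouth',l,np.linalg.norm(l[0]-l[1]))
t=cv2.imread('pics/top1.png');cv2.imwrite('pics/o1.png',cv2.resize(t[125:225,395:465],None,fx=6,fy=6,interpolation=cv2.INTER_CUBIC))
cen=np.array([.609,-.277]);th=np.arctan2(.088,-.048)
mx=np.array([np.cos(th),np.sin(th),0]);my=np.array([-np.sin(th),np.cos(th),0])
for tl in (20,30,40,45,50,60):
  s,co=np.sin(np.radians(tl)),np.cos(np.radians(tl))
  a=s*mx+co*np.array([0,0,-1])
  for sg in (1,-1):
    q=toolq(a,sg*my);g=np.array([*cen,.028]);r=arm.ik(g-.054*a,q)
    ok=[]
    for ph in np.radians([-30,-15,0,15,30]):
      fw=np.array([np.cos(ph),np.sin(ph),0]);a2=co*fw-s*np.array([0,0,1]);y2=np.cross(np.array([0,0,1]),fw)
      # cover frame final: x=-z, z=-fw => y = z cross x = (-fw)x(-z)=fw x z
      y2=np.cross(fw,[0,0,1]);q2=toolq(a2,sg*y2)
      ok.append(arm.ik(np.array([*TC,.06])-.054*a2,q2) is not None)
    print(tl,sg,None if r is None else np.round(r,2),ok)
E
```

```text
cover top b1 b2 m2 m1
 [[ 0.60536008 -0.32068908  0.046     ]
 [ 0.65350592 -0.29786323  0.046     ]
 [ 0.61120254 -0.22508599  0.046     ]
 [ 0.56672374 -0.24994749  0.046     ]]
len 0.08060483412520603 0.08417898447372026 wid 0.053282655523636535 0.050955447496696275
bottom mouth [[ 0.61466743 -0.22834084  0.        ]
 [ 0.56894962 -0.25362901  0.        ]] 0.052245662767448
20 1 [ 0.04  1.29  1.13  1.29 -1.12  1.6  -1.46] [True, False, False, False, True]
20 -1 [ 0.39  1.03  0.19  1.27 -0.37  1.18  1.21] [True, False, False, False, True]
30 1 [ 0.12  1.35  1.13  1.13 -1.14  1.8  -1.5 ] [True, False, False, False, True]
30 -1 [ 0.42  1.11  0.2   1.12 -0.43  1.42  1.23] [True, False, False, False, True]
40 1 [ 0.23  1.36  0.94  0.97 -1.04  1.91 -1.62] [True, True, True, True, True]
40 -1 [ 0.46  1.21  0.21  0.96 -0.49  1.65  1.23] [True, True, True, True, True]
45 1 [ 0.31  1.35  0.75  0.88 -0.92  1.93 -1.71] [True, True, True, True, True]
45 -1 [ 0.48  1.26  0.21  0.87 -0.52  1.76  1.22] [True, True, True, True, True]
50 1 [ 0.39  1.36  0.56  0.79 -0.82  1.97 -1.81] [True, True, True, True, True]
50 -1 [ 0.49  1.32  0.21  0.78 -0.56  1.87  1.2 ] [True, True, True, True, True]
60 1 None [True, True, True, True, True]
60 -1 None [True, True, True, True, True]
```

View pics/o1.png

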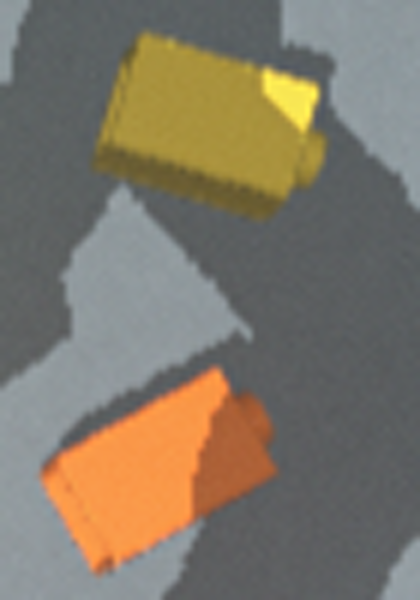

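```bash
cat >> h.py <<'E'
UP=np.array([0,0,1.])
CEN=np.array([.611,-.276]);TH=np.radians(119.4)
MX=np.array([np.cos(TH),np.sin(TH),0]);MY=np.array([-np.sin(TH),np.cos(TH),0])
TL=np.radians(45);S,CO=np.sin(TL),np.cos(TL)
A1=S*MX-CO*UP;Q1=toolq(A1,-MY)
G1=np.array([*CEN,.028])-.006*MX
def fin(ph,cov_xy,zrim):
    """tool pose with cover mouth down, tool heading ph; grasp held at x=-6mm,z=+5mm of cover"""
    fw=np.array([np.cos(ph),np.sin(ph),0]);a=CO*fw-S*UP;q=toolq(a,-np.cross(fw,UP))
    g=np.array([*cov_xy,zrim+.048])-.005*fw
    return g-.054*a,q
E
python3 - <<'E'
from h import *
t=ray(cam('top'),np.array([[218,367],[275,467],[105,572],[45,470]])/6+[395,125],.046);print(t.round(4),t.mean(0))
j=arm.ik(G1-.054*A1-.09*A1,Q1);print('pre',j)
print('grasp',arm.ik(G1-.054*A1,Q1))
l=G1-.054*A1+[0,0,.15];print('lift',arm.ik(l,Q1))
ex=np.array([np.cos(YAW),np.sin(YAW)])
for ph in np.radians([-40,-20,0,YAW*57.3,20,40]):
    for z in (.12,.009): print(round(ph,2),z,np.round(arm.ik(*fin(ph,TC-.012*ex,z)),2))
print(arm.read_joint_positions())
E
```

```text
[[ 0.6527 -0.3022  0.046 ]
 [ 0.6081 -0.3265  0.046 ]
 [ 0.5607 -0.2505  0.046 ]
 [ 0.6057 -0.2247  0.046 ]] [ 0.60680191 -0.27599294  0.046     ]
pre None
grasp [ 0.47736196  1.27901907  0.21112739  0.82846579 -0.52009358  1.78732241
  1.21579999]
lift [ 0.48570559  1.12119144  0.19445417  0.7764234  -0.50967694  1.9745918
  1.12599464]
-0.7 0.12 [ 0.36  0.87 -1.15  2.18  1.72  1.45 -0.87]
-0.7 0.009 [ 0.34  1.18 -1.15  2.22  1.94  1.66 -1.01]
-0.35 0.12 [ 0.5   0.82 -1.15  2.3   1.97  1.21 -0.7 ]
-0.35 0.009 [ 0.47  1.17 -1.15  2.35  2.2   1.51 -0.78]
0.0 0.12 [ 0.69  0.81 -1.15  2.35  2.22  0.9  -0.49]
0.0 0.009 [ 0.65  1.17 -1.15  2.4   2.43  1.24 -0.48]
0.09 0.12 [ 0.74  0.81 -1.15  2.34  2.28  0.81 -0.42]
0.09 0.009 [ 0.7   1.17 -1.15  2.39  2.47  1.14 -0.39]
0.35 0.12 [ 0.87  0.82 -1.14  2.29  2.38  0.53 -0.19]
0.35 0.009 [ 0.84  1.17 -1.15  2.34  2.54  0.83 -0.12]
0.7 0.12 [ 0.97  0.86 -1.12  2.16  1.89  0.14  0.67]
0.7 0.009 [ 0.96  1.18 -1.14  2.2   2.33  0.4   0.44]
[ 0.04162539  0.36952263 -0.06413568  1.89273749  0.02970716  0.88492764
  1.62280949]
```

```bash
sed -i 's/CEN=np.array(.*\]);/CEN=np.array([.609,-.276]);/; s/TL=np.radians(45)/TL=np.radians(40)/' h.py; python3 - <<'E'
from h import *
T=G1-.054*A1;hi=T+[0,0,.085]
print(arm.ik(hi,Q1),arm.ik(T,Q1))
arm.move_gripper(1.0)
arm.movep([.54,-.25,.30],down(TH+np.pi/2+np.pi)) if arm.ik([.54,-.25,.30],down(TH+np.pi/2+np.pi)) is not None else print('no mid')
im,C=wristshot('pics/w3.png')
arm.movep(hi,Q1)
print(arm.read_joint_positions(),arm.read_time())
cv2.imwrite('pics/s3.png',snapshot('scene'))
wristshot('pics/w4.png')
E
```

```text
[ 0.45384287  1.12813875  0.2328909   0.90849489 -0.49224364  1.77725283
  1.20258489] [ 0.46088162  1.22221174  0.20950207  0.92634048 -0.48644636  1.66742685
  1.2329639 ]
[ 0.48796389  1.12063079  0.12909713  0.90659548 -0.42225103  1.7574789
  1.15730199] 10.1333
```

View pics/w3.png

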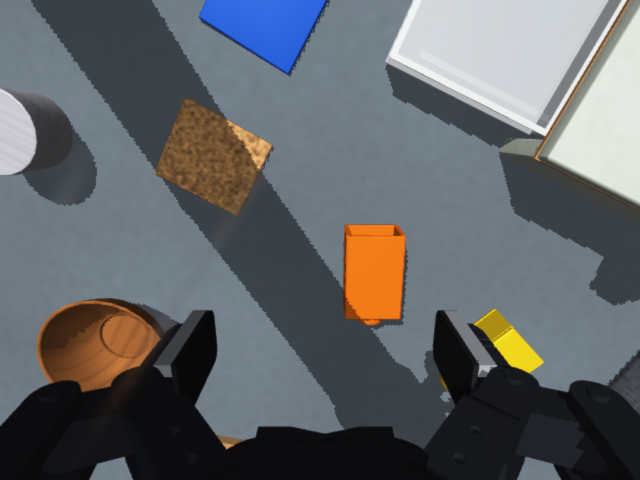

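View pics/w4.png

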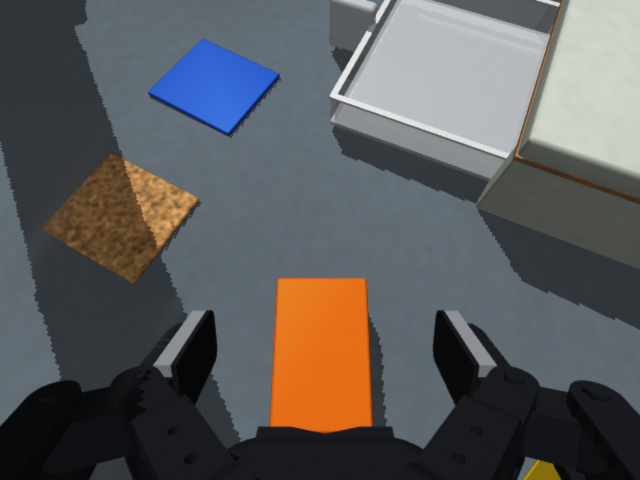

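View pics/s3.png

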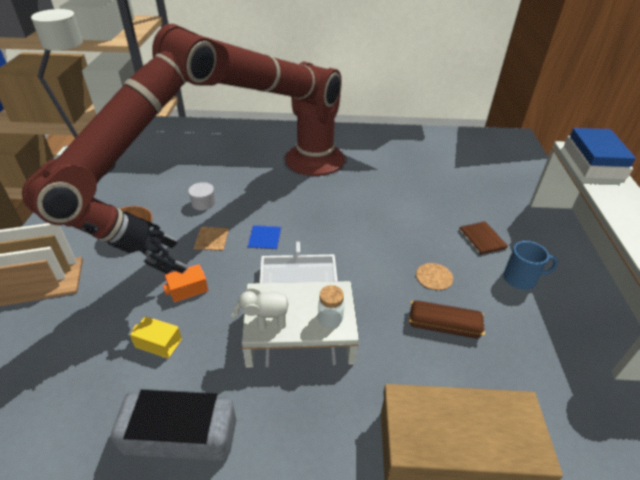

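```bash
python3 - <<'E'
from h import *
d=np.load('pics/w3.png.npz');C=cam('wrist',d['p'],d['q'])
c=ray(C,[[344.5,237],[405.5,237.5],[403,320],[346,318.5]],.046);print(c.round(4),c.mean(0))
v=(c[0]+c[1]-c[2]-c[3])/2;print('th',np.degrees(np.arctan2(v[1],v[0])),np.linalg.norm(v))
d=np.load('pics/w4.png.npz');C=cam('wrist',d['p'],d['q'])
m=ray(C,[[278,279],[366,279]],.046);v=m[1]-m[0];n=np.array([-v[1],v[0],0]);n/=np.linalg.norm(n)
for s in (1,-1):print(m.round(4),np.degrees(np.arctan2(s*n[1],s*n[0])),(m.mean(0)-.042*s*n))
# mat from w3
d=np.load('pics/w3.png.npz');C=cam('wrist',d['p'],d['q'])
mm=ray(C,[[186,98],[272,149],[237,215],[156,173]],.004);print(mm.round(4),mm.mean(0))
E
```

```text
[[ 0.5651 -0.2537  0.046 ]
 [ 0.6133 -0.2269  0.046 ]
 [ 0.657  -0.2978  0.046 ]
 [ 0.6081 -0.3237  0.046 ]] [ 0.61086899 -0.27551639  0.046     ]
th 121.57936366641478 0.08270853722075987
[[ 0.5677 -0.2531  0.046 ]
 [ 0.6135 -0.2271  0.046 ]] 119.66203473290823 [ 0.61137353 -0.27659303  0.046     ]
[[ 0.5677 -0.2531  0.046 ]
 [ 0.6135 -0.2271  0.046 ]] -60.33796526709177 [ 0.56980336 -0.20360043  0.046     ]
[[ 0.3799 -0.2207  0.004 ]
 [ 0.469  -0.2221  0.004 ]
 [ 0.468  -0.2965  0.004 ]
 [ 0.3817 -0.2977  0.004 ]] [ 0.42466684 -0.2592714   0.004     ]
```

```bash
sed -i 's/CEN=np.array(\[.609,-.276\])/CEN=np.array([.611,-.276])/; s/np.radians(119.4)/np.radians(120)/' h.py; python3 - <<'E'
from h import *
T=G1-.054*A1
arm.line_to(T+[0,0,.05],.15,Q1)
arm.line_to(T,.12,Q1);print(np.array(arm.read_ft_force()).round(1),arm.read_tool_pos()-T)
arm.move_gripper(0,30);print(arm.read_opening(),np.array(arm.read_ft_force()).round(1))
arm.line_to(T+[0,0,.09],.12)
print(np.array(arm.read_ft_force()).round(1),arm.read_opening(),arm.read_time())
fwq=down(TH-np.pi/2);ex=np.array([np.cos(YAW),np.sin(YAW)])
a0=-UP;print(arm.ik([.58,-.18,.30],toolq(-UP,-MY)))
cv2.imwrite('pics/s5.png',snapshot('scene'))
E
```

```text
[ 0.3 -0.3 -0.5] [-0.00029678  0.00011466 -0.00096916]
0.6278152679361566 [ 0.6 -1.   1.3]
[-0.3  0.2 -3. ] 0.6285617237966091 12.475
[ 0.06996643  0.56590394  0.32160527  1.56738687 -0.19775255  1.04047813
  0.96872032]
```

View pics/s5.png

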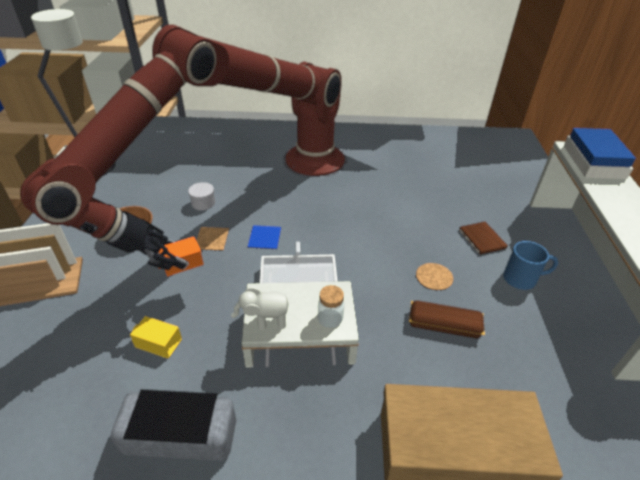

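```bash
python3 - <<'E'
from h import *
arm.movep([.56,-.14,.33],toolq(-UP,-MY))
j=np.array(arm.read_joint_positions());print(j.round(2),arm.read_time(),arm.read_opening())
ex=np.array([np.cos(YAW),np.sin(YAW)])
for ph in np.radians([-120,-100,-80,-60,-40,-20,0,20,40]):
    o=[]
    for z in (.12,.009):
        r=arm.ik(*fin(ph,TC-.012*ex,z)); o.append(None if r is None else (np.round(r,2).tolist(),np.abs(r-j).max().round(2)))
    print(round(np.degrees(ph)),o)
E
```

```text
[ 0.    0.49  0.32  1.61 -0.17  1.07  0.89] 13.4 0.6286651393013799
-120 [([-0.67, 1.03, 0.79, 1.4, 0.07, 1.4, -0.56], np.float64(1.45)), ([-0.66, 1.19, 0.76, 1.42, -0.02, 1.26, -0.6], np.float64(1.5))]
-100 [([-0.78, 0.96, 0.79, 1.61, 0.22, 1.09, -0.46], np.float64(1.35)), ([-0.78, 1.14, 0.78, 1.63, 0.11, 0.94, -0.49], np.float64(1.38))]
-80 [([-0.9, 0.91, 0.86, 1.83, 0.34, 0.72, -0.35], np.float64(1.25)), ([-0.9, 1.13, 0.86, 1.86, 0.19, 0.55, -0.35], np.float64(1.25))]
-60 [([-1.01, 0.91, 1.0, 2.05, 0.42, 0.29, -0.2], np.float64(1.1)), ([-0.99, 1.16, 0.96, 2.08, 0.2, 0.1, -0.16], np.float64(1.06))]
-40 [([0.14, 0.73, -0.77, 2.22, 1.77, 1.24, -1.03], np.float64(1.94)), ([0.13, 1.01, -0.77, 2.25, 1.96, 1.43, -1.23], np.float64(2.13))]
-20 [([0.47, 0.87, -1.15, 2.36, 2.06, 1.34, -0.79], np.float64(2.23)), ([0.44, 1.24, -1.15, 2.39, 2.28, 1.66, -0.82], np.float64(2.45))]
0 [None, None]
20 [([0.88, 0.87, -1.15, 2.34, 2.59, 0.61, -0.35], np.float64(2.76)), ([0.86, 1.23, -1.15, 2.38, 2.69, 0.9, -0.18], np.float64(2.86))]
40 [([1.01, 0.91, -1.14, 2.19, 2.53, 0.15, 0.09], np.float64(2.7)), ([0.99, 1.23, -1.15, 2.22, 2.57, 0.4, 0.28], np.float64(2.74))]
```

```bash
cat >> h.py <<'E'
EX=np.array([np.cos(YAW),np.sin(YAW)])
PH=YAW-np.pi/2;CV=TC-.018*EX
E
python3 - <<'E'
from h import *
arm.movep(*fin(PH,CV,.13))
print(np.array(arm.read_ft_force()).round(1),arm.read_opening(),arm.read_time())
cv2.imwrite('pics/s6.png',snapshot('scene'));cv2.imwrite('pics/t6.png',snapshot('top'))
E
```

```text
[ 0.4 -0.9 -1.2] 0.6280890384865604 14.575
```

View pics/s6.png

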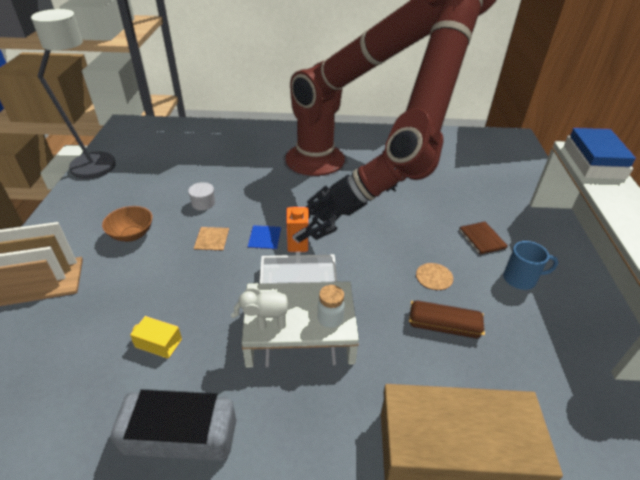

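View pics/t6.png

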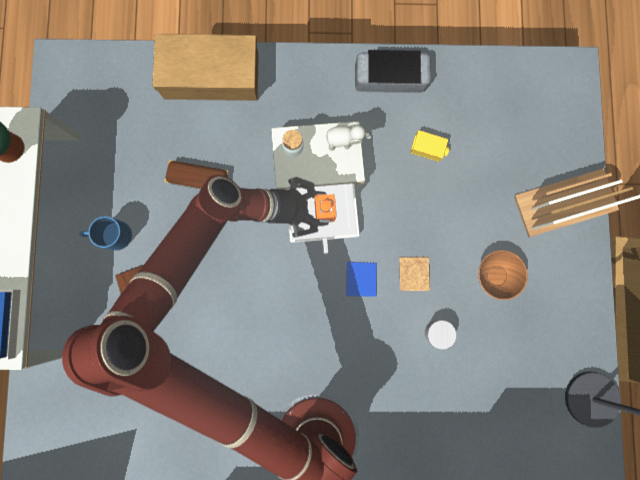

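```bash
python3 - <<'E'
from h import *
p,q=fin(PH,CV,.014);arm.line_to(p,.12,q)
f0=np.array(arm.read_ft_force());print(f0.round(1))
for z in np.arange(.012,.003,-.0015):
    arm.line_to(fin(PH,CV,z)[0],.03)
    f=np.array(arm.read_ft_force());print(round(z,4),(f-f0).round(1),arm.read_tool_pos()[2]-p[2]+.014)
    if f[2]-f0[2]>5: break
arm.move_gripper(.8);print(np.array(arm.read_ft_force()).round(1),arm.read_time())
cv2.imwrite('pics/s7.png',snapshot('scene')[180:320,200:400].repeat(4,0).repeat(4,1))
E
```

```text
[ 0.2 -0.7 -1. ]
0.012 [-0.2  0.4 -0.7] 0.012337444058418844
0.0105 [-0.7  1.1 -0.1] 0.010450348737493719
0.009 [-1.1  3.   4.7] 0.00992770367824389
0.0075 [-1.   4.8 11. ] 0.009818979899094861
[ 0.6 -0.2 -0.3] 17.0833
```

View pics/s7.png

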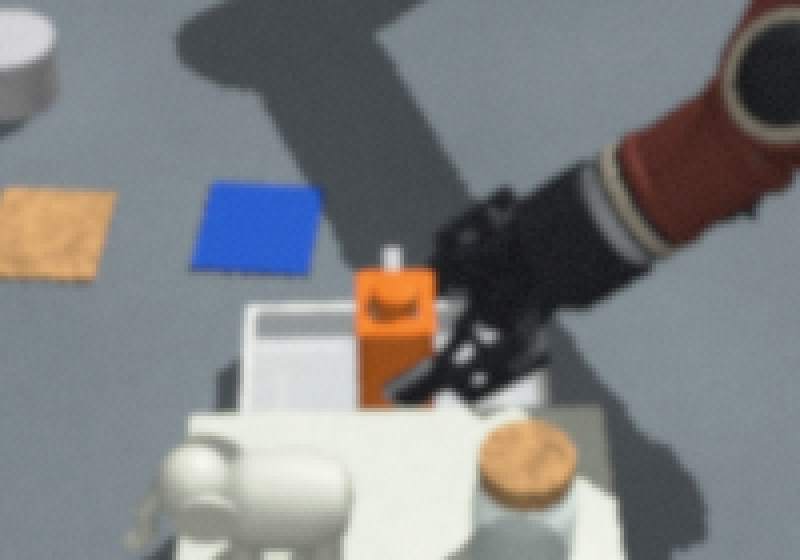

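```bash
python3 - <<'E'
from h import *
p,q=fin(PH,CV,.012);a=Ro.from_quat(q).as_matrix()[:,0]
P=np.array(arm.read_tool_pos());arm.line_to(P-.10*a,.2)
Qd=down(YAW+np.pi/2)
v=[*(CV-.05*EX),.32]
arm.movep(v,Qd)
wristshot('pics/w8.png');print(arm.read_time(),arm.read_joint_positions())
E
```

```text
19.5417 [ 0.23616311  0.41765805 -0.36002888  1.76675766  0.17150268  0.99010444
  1.47163086]
```

View pics/w8.png

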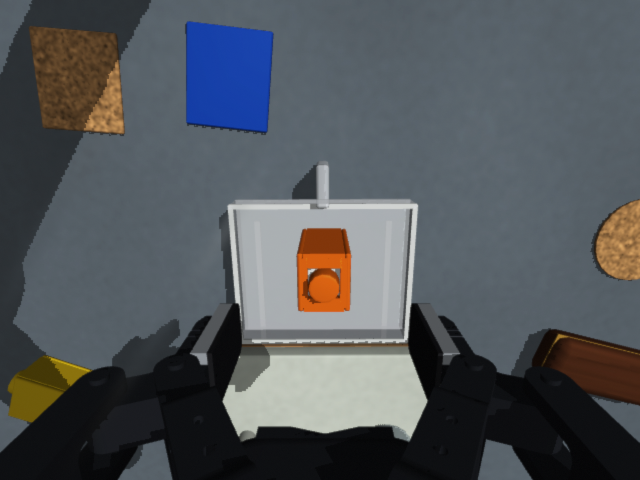

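```bash
python3 - <<'E'
from h import *
d=np.load('pics/w8.png.npz');C=cam('wrist',d['p'],d['q'])
c=ray(C,[[298,255],[350,256],[350.5,311],[299,311]],.093);print(c.round(4),c.mean(0),np.linalg.norm(c[0]-c[1]),np.linalg.norm(c[1]-c[2]))
v=c[1]+c[2]-c[0]-c[3];print('yaw',np.arctan2(v[1],v[0])-np.pi/2)
pd=ray(C,[[324,287]],.105)[0];print(pd,CV)
X=(pd[:2]+c.mean(0)[:2]*1+CV)/3;print(X)
arm.move_gripper(0)
Q=down(YAW+np.pi/2)
arm.movep([*X,.21],Q)
arm.line_to([*X,.183],.1)
f0=np.array(arm.read_ft_force());print(f0.round(1),arm.read_time())
for z in np.arange(.180,.157,-.002):
    arm.line_to([*X,z],.05)
    f=np.array(arm.read_ft_force())-f0;print(round(z,4),round(arm.read_tool_pos()[2],4),f.round(1))
    if f[2]>10: break
arm.line_to([*X,.185],.15)
print(arm.read_time())
E
```

```text
[[ 0.5477 -0.034   0.093 ]
 [ 0.5446  0.0095  0.093 ]
 [ 0.5955  0.0156  0.093 ]
 [ 0.5996 -0.0295  0.093 ]] [ 0.57186758 -0.00959843  0.093     ] 0.043666174203947125 0.05124002435095185
yaw 0.08044262780007583
[ 0.56949511 -0.01014358  0.105     ] [ 0.56977448 -0.01033574]
[ 0.57037906 -0.01002592]
[-0.4 -0.1 -0.2] 21.1583
0.18 0.1805 [-0.2 -0.9 -0.3]
0.178 0.1779 [0.4 0.9 0.7]
0.176 0.1762 [ 0.1 -0.2  1.3]
0.174 0.1742 [ 0.6 -0.   3.9]
0.172 0.1719 [ 0.8 -0.3  2. ]
0.17 0.1696 [1.2 0.4 2.3]
0.168 0.1678 [1.2 0.3 2.7]
0.166 0.1659 [ 0.4 -0.4  2.3]
0.164 0.1653 [0.4 0.3 8. ]
0.162 0.1648 [ 0.  -0.1 14.4]
23.9583
```

```bash
python3 - <<'E'
from h import *
X=np.array([.5704,-.0100]);Q=down(YAW+np.pi/2)
arm.line_to([*X,.165],.12);arm.line_to([*X,.163],.05);print(arm.read_tool_pos()[2],np.array(arm.read_ft_force()).round(1))
arm.line_to([*X,.20],.2)
arm.move_gripper(1.0)
arm.line_to([*X,.124],.15);print(np.array(arm.read_ft_force()).round(1))
arm.move_gripper(0,25);print(arm.read_opening(),arm.read_tool_pos(),np.array(arm.read_ft_force()).round(1))
P=np.array(arm.read_tool_pos())
arm.line_to([P[0],P[1],P[2]+.03],.06)
print(np.array(arm.read_ft_force()).round(2),arm.read_opening())
cv2.imwrite('pics/s9.png',snapshot('scene')[180:320,200:400].repeat(4,0).repeat(4,1));arm.pause(.3)
print(np.array(arm.read_ft_force()).round(2),arm.read_time())
E
```

```text
0.1647865541289539 [ 0.1  0.2 14.3]
[-0.7  0.  -0.9]
0.5369412005070276 [ 0.570868   -0.01005947  0.12492019] [-1.3 -1.   5.2]
[ 0.21  0.13 -1.93] 0.5315964087132503
[ 0.03 -0.47 -1.95] 27.7583
```

View pics/s9.png

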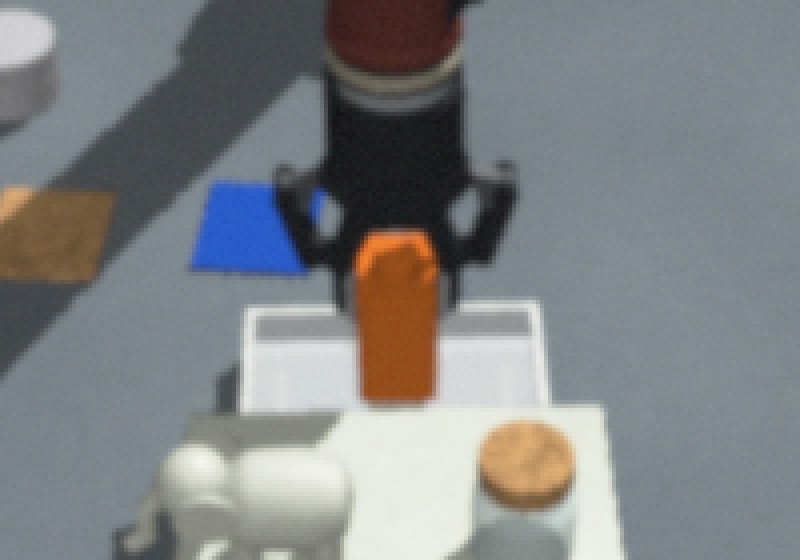

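```bash
python3 - <<'E'
from h import *
P=np.array(arm.read_tool_pos())
arm.line_to([P[0],P[1],P[2]+.065],.10)
print(np.array(arm.read_ft_force()).round(2))
cv2.imwrite('pics/s10.png',snapshot('scene')[180:320,200:400].repeat(4,0).repeat(4,1))
print(np.array(arm.read_ft_force()).round(2),arm.read_time())
E
```

```text
[-0.06  0.59 -0.81]
[ 1.29  0.18 -1.08] 28.6083
```

View pics/s10.png

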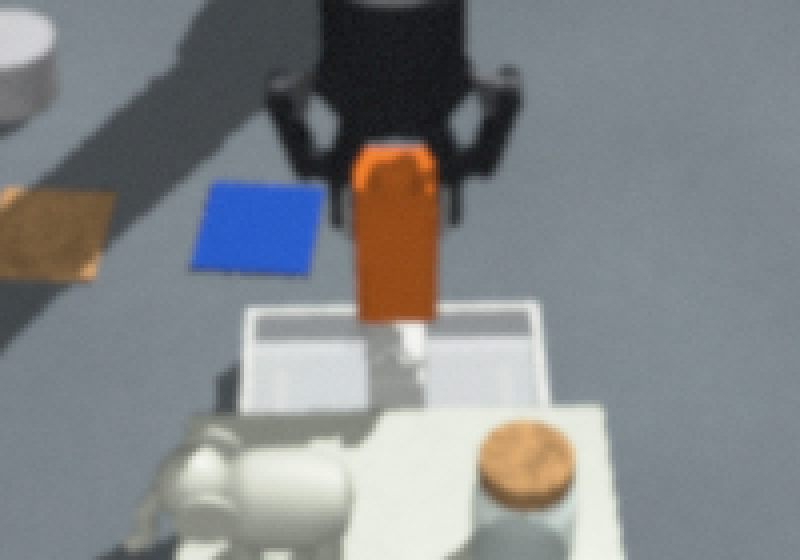

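```bash
python3 - <<'E'
from h import *
M=np.array([.4235,-.2595]);Q=down(np.pi/2)
P=np.array(arm.read_tool_pos());arm.line_to([P[0],P[1],.255],.2)
print(arm.ik([*M,.1205],Q))
arm.movep([*M,.22],Q)
arm.line_to([*M,.125],.15)
f0=np.array(arm.read_ft_force());print(f0.round(1),arm.read_tool_pos(),arm.read_time())
for z in (.122,.1205,.119,.1175,.116):
    arm.line_to([*M,z],.03);f=np.array(arm.read_ft_force())-f0;print(z,arm.read_tool_pos()[2].round(4),f.round(1))
    if f[2]>4: break
print(arm.read_time())
cv2.imwrite('pics/s11.png',snapshot('scene'));cv2.imwrite('pics/t11.png',snapshot('top'))
E
```

```text
[ 0.66609345  0.67039863 -0.24031191  2.03551407  0.33120049  0.47208308
  1.74999998]
[ 0.5 -0.8 -1.6] [ 0.4244482  -0.25920202  0.12552985] 30.8417
0.122 0.1226 [-0.6  2.1 -0.1]
0.1205 0.1206 [-0.7  1.   0.6]
0.119 0.1199 [-1.5  1.   7.5]
31.5917
```

View pics/s11.png

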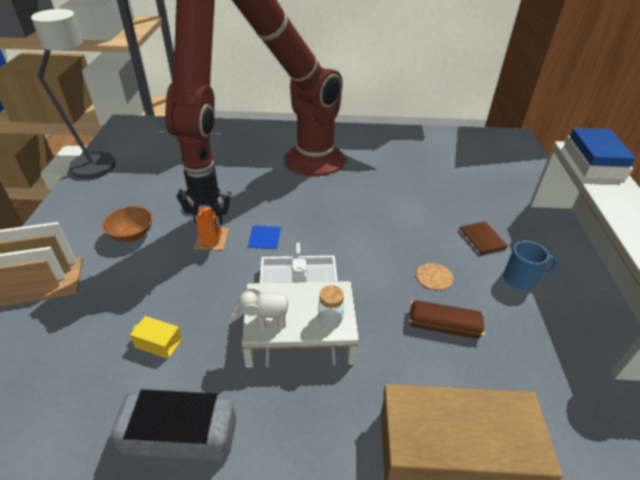

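```bash
python3 - <<'E'
from h import *
arm.move_gripper(.8)
P=np.array(arm.read_tool_pos());arm.line_to([P[0],P[1],.23],.2)
arm.line_to([P[0]-.0,P[1]+.0,.34],.25)
wristshot('pics/w12.png');print(arm.read_time(),arm.read_tool_pos())
E
```

```text
33.3917 [ 0.4225908  -0.25914886  0.33801242]
```

View pics/w12.png

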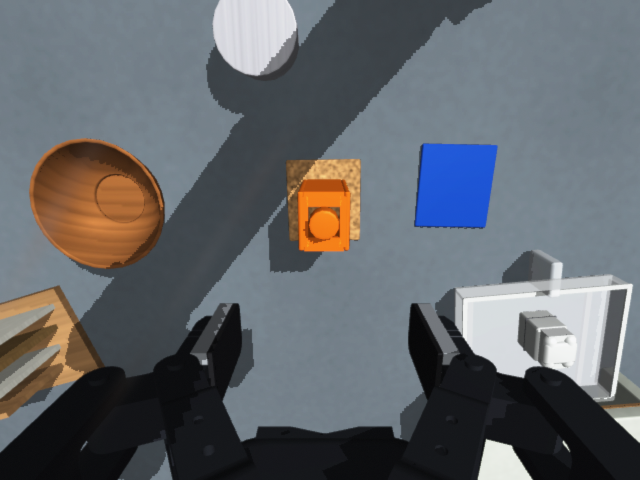

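```bash
python3 - <<'E'
from h import *
d=np.load('pics/w12.png.npz');C=cam('wrist',d['p'],d['q'])
c=ray(C,[[298.5,192.5],[350,193],[349.5,251],[299,251]],.088);print('top',c.round(4),c.mean(0))
b=ray(C,[[304,180],[348,180]],.004);print('bot front',b)
m=ray(C,[[287,160],[361,159.5],[360,240],[290.5,240]],.004);print('mat',m.round(4),m.mean(0))
print('pad',ray(C,[[323.5,224]],.100))
im=cv2.imread('pics/w12.png');cv2.imwrite('pics/w12c.png',cv2.resize(im[145:265,270:380],None,fx=5,fy=5,interpolation=cv2.INTER_CUBIC))
E
```

```text
top [[ 0.4004 -0.2806  0.088 ]
 [ 0.4008 -0.2361  0.088 ]
 [ 0.4536 -0.2355  0.088 ]
 [ 0.4536 -0.2813  0.088 ]] [ 0.42707999 -0.25839753  0.088     ]
bot front [[ 0.4007112  -0.28014574  0.004     ]
 [ 0.40070929 -0.23267554  0.004     ]]
mat [[ 0.3796 -0.2979  0.004 ]
 [ 0.3791 -0.2193  0.004 ]
 [ 0.4683 -0.2178  0.004 ]
 [ 0.4683 -0.2965  0.004 ]] [ 0.42379391 -0.25786274  0.004     ]
pad [[ 0.4253584  -0.25905746  0.1       ]]
```

View pics/w12c.png

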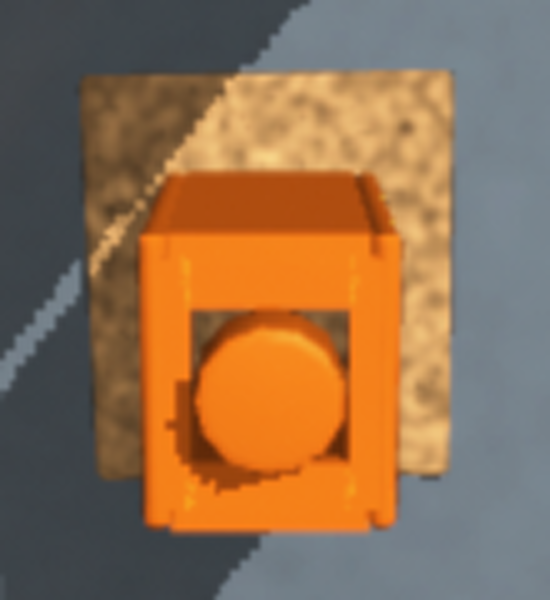

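```bash
python3 - <<'E'
from h import *
d=np.load('pics/w8.png.npz');C=cam('wrist',d['p'],d['q'])
w=ray(C,[[228.5,206],[417.5,205]],.035);print('tray front w8',w,w.mean(0))
X=np.array([.4236,-.2590]);Q=down(np.pi/2)
arm.move_gripper(.95)
arm.line_to([*X,.20],.25,Q);arm.line_to([*X,.122],.15)
arm.move_gripper(0,25);P=np.array(arm.read_tool_pos());print(arm.read_opening(),P,np.array(arm.read_ft_force()).round(1))
arm.line_to([P[0],P[1],P[2]+.008],.05)
N=[P[0]-.0033,P[1]+.0]
arm.line_to([*N,P[2]+.008],.05)
arm.line_to([*N,P[2]+.001],.05)
for k in range(4):
    arm.line_to([*N,P[2]-.001*k],.03);f=np.array(arm.read_ft_force());print(f.round(1))
    if f[2]>3.5:break
print(arm.read_tool_pos())
arm.move_gripper(.8)
P=np.array(arm.read_tool_pos());arm.line_to([P[0],P[1],.23],.2)
arm.line_to([P[0]+.02,P[1]+.06,.36],.25)
wristshot('pics/w13.png');print(arm.read_time(),arm.read_tool_pos())
E
```

```text
tray front w8 [[ 0.52411296 -0.10667101  0.035     ]
 [ 0.50666485  0.07456242  0.035     ]] [ 0.51538891 -0.01605429  0.035     ]
0.5325753208863598 [ 0.42406605 -0.25931459  0.12297787] [ 0.1 -0.2  7. ]
[-0.2  0.3  0.1]
[-2.6  1.1  6.5]
[ 0.42077753 -0.25925444  0.12291917]
38.65 [ 0.43946077 -0.20011536  0.35768106]
```

View pics/w13.png

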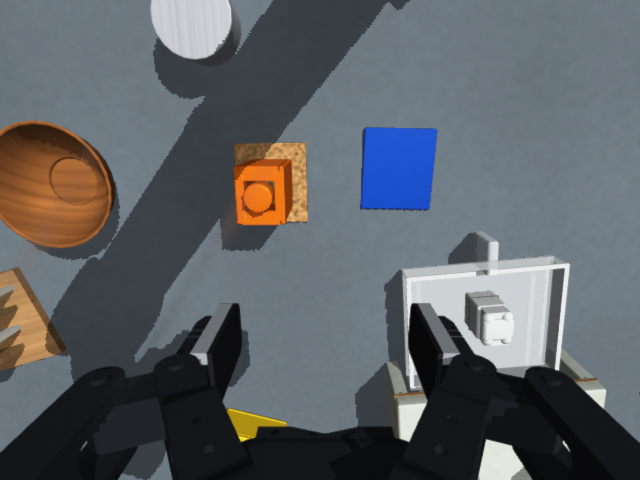

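```bash
python3 - <<'E'
from h import *
d=np.load('pics/w13.png.npz');C=cam('wrist',d['p'],d['q'])
print('tray front w13',ray(C,[[404,270],[569,258]],.035).round(4))
m=ray(C,[[234,143],[306,142.5],[308,221]],.004);print('mat',m.round(4))
t=ray(C,[[234,166.5],[281,167],[282,224],[235,224]],.088);print('cov top',t.round(4),t.mean(0))
im=cv2.imread('pics/w13.png');cv2.imwrite('pics/w13c.png',cv2.resize(im[130:250,215:325],None,fx=5,fy=5,interpolation=cv2.INTER_CUBIC))
Q=down(YAW+np.pi/2);G=np.array([.4842,-.0193])
arm.move_gripper(.45)
arm.movep([*G,.22],Q)
arm.line_to([*G,.095],.15)
arm.move_gripper(0,30);P=np.array(arm.read_tool_pos());print(P,arm.read_opening(),np.array(arm.read_ft_force()).round(1))
for dd in (.002,.004,.006,.008,.010):
    arm.line_to([*(P[:2]-dd*EX),P[2]],.04);f=np.array(arm.read_ft_force());print(dd,(arm.read_tool_pos()-P).round(4),f.round(1))
    if f[0]>8: break
arm.line_to([*(arm.read_tool_pos()[:2]-.001*EX),P[2]],.04);print(np.array(arm.read_ft_force()).round(1))
arm.move_gripper(.45)
P=np.array(arm.read_tool_pos());arm.line_to([P[0],P[1],.15],.15);arm.line_to([P[0],P[1],.33],.3)
wristshot('pics/w14.png');cv2.imwrite('pics/t14.png',snapshot('top'));print(arm.read_time())
E
```

```text
tray front w13 [[ 0.5165 -0.1092  0.035 ]
 [ 0.5024  0.0744  0.035 ]]
mat [[ 0.3791 -0.2981  0.004 ]
 [ 0.3786 -0.219   0.004 ]
 [ 0.4672 -0.218   0.004 ]]
cov top [[ 0.3965 -0.2801  0.088 ]
 [ 0.397  -0.2379  0.088 ]
 [ 0.4497 -0.2388  0.088 ]
 [ 0.4497 -0.2829  0.088 ]] [ 0.42323066 -0.25991124  0.088     ]
[ 0.48479615 -0.020243    0.0959218 ] 0.13385550469903248 [-0.3 -3.3  6.6]
0.002 [-0.0021 -0.0003  0.    ] [ 0.6 -1.2  0.6]
0.004 [-0.0036 -0.0005  0.0001] [ 2.  -1.7 -0.8]
0.006 [-0.0039 -0.0005  0.0001] [ 5.6 -1.6 -4.9]
0.008 [-0.0041 -0.0006  0.0001] [ 7.7 -1.9 -8. ]
0.01 [-0.0044 -0.0006  0.0001] [ 11.8  -1.9 -12.1]
[ 5.2 -1.3 -4.4]
44.5583
```

View pics/w14.png

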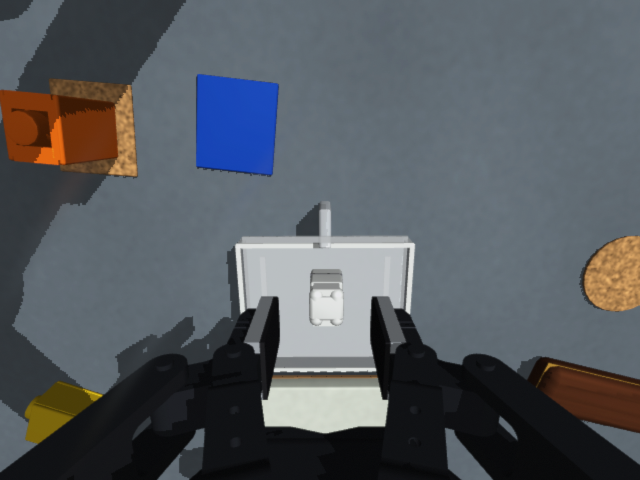

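View pics/w13c.png

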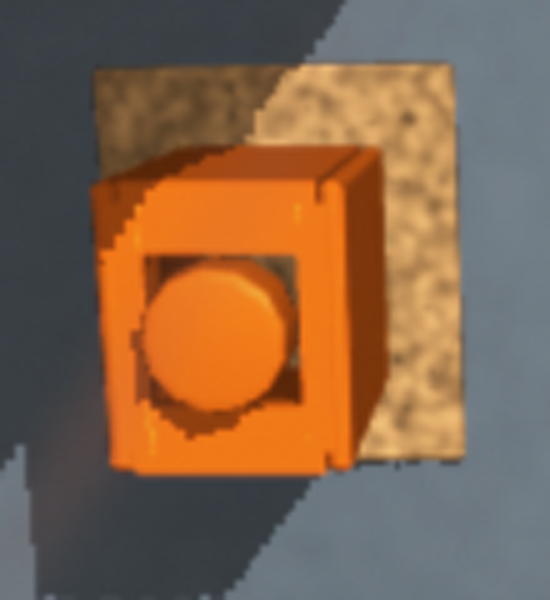

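```bash
python3 - <<'E'
from h import *
print(np.array(arm.read_ft_force()).round(1),arm.read_time());ticket.finish_job()
E
```

```text
[-0.2 -0.5 -0.3] 44.5583
the job is handed in; nothing more can be done
```

I pulled the tray out, freed the charging case into it and stood the empty orange cover on the rectangular cork mat. I handed the job in at 44.6 s of the 72 s allowed. No verdict was reported.

- **Tray:** I pulled it out by the fin until it met a stop. At the end I pulled it again, and it moved about 3.5–4 mm more before the pulling force rose to about 12 N. So it had slipped off its stop, or I had let it back, during the earlier steps. I left it against the stop.
- **Charging case:** I stood the cover mouth-down in the tray and pressed the pad twice, about 13 mm each time. After I lifted the cover, the pictures showed the case standing in the tray, and the last one, taken after the second pull, still does.
- **Cover:** I stood it mouth-down on the mat, measured it about 3–4 mm off centre, picked it up again and moved it. The last measurement put its centre within about 2 mm of the mat's. The measurements from different pictures disagreed by 1–3 mm.
- **At hand-in:** The gripper was clear of everything, with about 0.6 N on the force reading. I saw nothing else disturbed in the last wrist picture, but I did not measure the other objects again or look at the last overhead picture. My direct measurement of how far out the tray was came to about 131 mm against the expected 135 mm. I took the stop as the better evidence.

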